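# Try the lids of the specimen cases and snap the loose one shut

## Robot

A 6-joint arm with a two-finger parallel gripper is mounted at the origin on a cart in front of the work surface, level with it; the furniture and walls round the work are solid. World frame = base frame: x ahead of the robot, y to its left, z up, the work surface at z = 0. Lengths are in m, angles in rad, forces in N, time in s.
With the tool pointing down it reaches from about 0.375 to 0.925 m from the base axis. Payload 5.7 kg.
Tool frame: the origin (TCP) lies between the finger pads; the fingertips stand env.tips_ahead ahead of it and the grasp point (between the pads) lies 6 mm ahead of it (env.tips_ahead is the distance from the TCP to the fingertips, in m); x points along the fingers, y is the direction in which the jaws open and shut, and the axes are right-handed (so a half turn about x gives the same grasp; the last joint's range is limited). The gripper opens to 85 mm and grips with 20 to 120 N. Pads are 22 mm wide; open, the fingers measure 114 mm over their backs; the gripper's body (76 mm by 85 mm) begins 54 mm behind the grasp point. The pads swing forward as they close: fully open they stand 13 mm farther back than shut.
Start: joints at [1.063, 0.359, 1.51, -0, 1.272, -0.115], TCP at [0.23, 0.554, 0.256] pointing down, gripper open.
Joint ranges: [-2.97, 2.97], [-1.01, 2.36], [0.21, 2.38], [-0.96, 4.11], [0.2, 2.71], [-2.98, 2.98]. Speed limits (rad/s): [2.39, 2.39, 3.14, 3.14, 3.14, 3.14].

## Interface

Orientations are given as a 3x3 rotation matrix whose columns are the frame's x, y, z axes.
In Python, from bench import env gives the robot as it stands. The module is installed in compiled form; this text tells all that it offers.
- The arm moves only by the tool move_arm, never from a script. Its argument "steps" is a list of rows, each a list of 3 entries, a list of its own where there are three numbers: the shift along the world's x, y, z in cm, then the turn, a rotation vector about the world's x, y, z in rad, then the closure, from -1 (fully open) to 1 (shut). In form: [[[dx, dy, dz], [wx, wy, wz], jaw], ...]. A call has 1 to 20 rows; each row is the pose to reach, as a shift and turn from the pose commanded when the call began; what a row does not reach only later rows make up. A row lasts 1/12 s, in which the tool goes at most 41.7 mm and 7.16 degrees, less where a joint would pass 70% of its speed; a pose out of reach is approached as far as the arm can. A call with a gripper value outside its range is refused whole. The fingers move at their own pace and stop on an object; the grip force is fixed at half the most. Time passes only in rows, so rows that repeat a pose let the fingers close. It gives the time, the measured TCP pose, the force and the opening at its end, in the units of the state.
- env.get_obs(): the state, without advancing time (a new reading comes with each control period).
- env.snapshot(name): name is "scene" or "side" or "wrist"; returns a dict with "color" (420x560x3 uint8, red, green, blue), "fx", "fy", "cx", "cy" (pixels), "origin" and "rotation" of the camera in the world. Camera axes: x right, y up, looking along -z (the intrinsics and any distortion apply to the point x, -y, -z); pixel columns grow to the right and rows downward; lengths in m; the calibration is good to about 2 mm. A picture is of the moment at which its call begins. There is no depth.
- env.sign_off(): hands the job in, once; it reports no verdict.
Trained networks look in a picture, given as the dict that the camera call returned (one of the last four; its "shot" number tells which), for a name from the list of things; names that differ only in an ending like _2 or _b are one class to them, and where a whole thing is asked for, a point or a joint stands for the part that bears it (a point fixed in the world has none). Each returns a list of dicts, best first, with "confidence" (0 to 1); they miss things now and then, are a little off and sometimes report something else, mostly with a low value. They report only what shows in the picture. A call takes as long as a camera call.
- env.masks_of(picture, name): "pixels" (420x560 bool, what is visible of it).
- env.mark_of(picture, name): "position" ([x, y, z] in m, in the coordinates of the camera as it stood for that picture, good to about 4 mm: a listed point, or the origin of a listed thing).
The state is a dict: "clock": time; "joint_positions": joint angles; "joint_velocities": joint speeds; "effort": joint torques, N m; "eef_pos": TCP position; "orientation": TCP orientation; "contact_force": force on the tool from outside, world axes, zero at the start; "moment": the same for the moment, N m; "gripper_width": opening from 0.0 (shut) to 1.0 (fully open).
Only numpy, scipy, OpenCV 4.12 (cv2) and the standard library are available. Lean on these libraries where they do the work, as an engineer would, in place of code of your own. Each camera call takes 0.05 s, during which the arm holds its last target.

## Task

The three grey specimen cases are to go back into store, and one of their lids only looks shut: its spring catch has not caught. Go along the cases from your left to your right and give each lid a tug upwards by its knob (a caught lid gives a couple of millimetres and stops; the loose one lifts clear), and press the loose lid down until it snaps, so that all three are left caught. Leave the brush, tweezers, vials and glue bottle where they are.

Things in the scene. Friction and masses are not known exactly. Their poses are not given: they have to be found in the camera images.
- case_a: one of three identical grey sheet-metal specimen cases, heavy, staying put when pulled or pushed: body 120 (x) x 84 (y) x 46 mm; lid 127 x 91 mm with a 12 mm skirt, its top 49 mm above the bench when shut; spring catch at the middle of the front. Origin: centre of the underside; x from front to hinge, z up. A caught lid rises 2 mm and stops hard; a loose one lifts with about 1 N and sinks back slowly when let go
- case_a_knob (a point): centre of the top of case_a's lid knob (moves with the lid): black, round, head 20 mm across and 15 mm high on a 12 mm neck, 27 mm high over the lid, 76 mm above the bench when shut; 42 mm in front of the case's middle, 104 mm from the hinge line
- case_a_lid (a joint): lid angle of case_a, rad; hinge along the case's y, 62 mm behind its middle, 46 mm above the bench. 0 = right down, grows as it rises. Caught: 0 to 0.02. Loose: it rests at about 0.055, its striker on the sloping spring bolt; about 10 N down on the knob drives it past the bolt, which snaps out over the striker and holds the lid down
- case_b: one of three identical grey sheet-metal specimen cases, heavy, staying put when pulled or pushed: body 120 (x) x 84 (y) x 46 mm; lid 127 x 91 mm with a 12 mm skirt, its top 49 mm above the bench when shut; spring catch at the middle of the front. Origin: centre of the underside; x from front to hinge, z up. A caught lid rises 2 mm and stops hard; a loose one lifts with about 1 N and sinks back slowly when let go
- case_b_knob (a point): centre of the top of case_b's lid knob (moves with the lid): black, round, head 20 mm across and 15 mm high on a 12 mm neck, 27 mm high over the lid, 76 mm above the bench when shut; 42 mm in front of the case's middle, 104 mm from the hinge line
- case_b_lid (a joint): lid angle of case_b, rad; hinge along the case's y, 62 mm behind its middle, 46 mm above the bench. 0 = right down, grows as it rises. Caught: 0 to 0.02. Loose: it rests at about 0.055, its striker on the sloping spring bolt; about 10 N down on the knob drives it past the bolt, which snaps out over the striker and holds the lid down
- case_c: one of three identical grey sheet-metal specimen cases, heavy, staying put when pulled or pushed: body 120 (x) x 84 (y) x 46 mm; lid 127 x 91 mm with a 12 mm skirt, its top 49 mm above the bench when shut; spring catch at the middle of the front. Origin: centre of the underside; x from front to hinge, z up. A caught lid rises 2 mm and stops hard; a loose one lifts with about 1 N and sinks back slowly when let go
- case_c_knob (a point): centre of the top of case_c's lid knob (moves with the lid): black, round, head 20 mm across and 15 mm high on a 12 mm neck, 27 mm high over the lid, 76 mm above the bench when shut; 42 mm in front of the case's middle, 104 mm from the hinge line
- case_c_lid (a joint): lid angle of case_c, rad; hinge along the case's y, 62 mm behind its middle, 46 mm above the bench. 0 = right down, grows as it rises. Caught: 0 to 0.02. Loose: it rests at about 0.055, its striker on the sloping spring bolt; about 10 N down on the knob drives it past the bolt, which snaps out over the striker and holds the lid down
- dust_brush: loose bystander: wooden dust brush lying on the bench, 163 mm long, 21 mm wide, 13 mm high; origin under its middle, long along its y
- tweezers: loose bystander: steel tweezers lying on the bench, 128 mm long, 13 mm wide, 8 mm high; origin under their middle, long along their y
- vial_1: loose bystander: small corked glass vial standing on the bench, 19 mm across, 48 mm high; origin at the centre of its foot
- glue_bottle: loose bystander: white glue bottle with a red nozzle, 34 mm across, 86 mm high; origin at the centre of its foot

How it is judged:
On the way, in this order (a step that is already met when the one before it is completed fails the run):
1. the left lid is tugged up: a caught one by 0.010 rad or more (1 mm at the knob), the loose one, while still uncaught, to 0.10 rad or more (4 mm above its rest) (((world y of case_a between 0.1 and 1 m and (value of joint case_a_lid above 0.1 rad or (value of joint case_a_lid between 0.01 and 0.027 rad and distance of case_a_knob from where it was at the start of the episode below 0.0027 m))) or (world y of case_b between 0.1 and 1 m and (value of joint case_b_lid above 0.1 rad or (value of joint case_b_lid between 0.01 and 0.027 rad and distance of case_b_knob from where it was at the start of the episode below 0.0027 m))) or (world y of case_c between 0.1 and 1 m and (value of joint case_c_lid above 0.1 rad or (value of joint case_c_lid between 0.01 and 0.027 rad and distance of case_c_knob from where it was at the start of the episode below 0.0027 m))))), for 0.1 s.
2. then the middle lid in the same way (((world y of case_a between -0.165 and 0.1 m and (value of joint case_a_lid above 0.1 rad or (value of joint case_a_lid between 0.01 and 0.027 rad and distance of case_a_knob from where it was at the start of the episode below 0.0027 m))) or (world y of case_b between -0.165 and 0.1 m and (value of joint case_b_lid above 0.1 rad or (value of joint case_b_lid between 0.01 and 0.027 rad and distance of case_b_knob from where it was at the start of the episode below 0.0027 m))) or (world y of case_c between -0.165 and 0.1 m and (value of joint case_c_lid above 0.1 rad or (value of joint case_c_lid between 0.01 and 0.027 rad and distance of case_c_knob from where it was at the start of the episode below 0.0027 m))))), for 0.1 s.
3. then the right lid in the same way (((world y of case_a between -1 and -0.165 m and (value of joint case_a_lid above 0.1 rad or (value of joint case_a_lid between 0.01 and 0.027 rad and distance of case_a_knob from where it was at the start of the episode below 0.0027 m))) or (world y of case_b between -1 and -0.165 m and (value of joint case_b_lid above 0.1 rad or (value of joint case_b_lid between 0.01 and 0.027 rad and distance of case_b_knob from where it was at the start of the episode below 0.0027 m))) or (world y of case_c between -1 and -0.165 m and (value of joint case_c_lid above 0.1 rad or (value of joint case_c_lid between 0.01 and 0.027 rad and distance of case_c_knob from where it was at the start of the episode below 0.0027 m))))), for 0.1 s.
At the end, for the whole second after the job is handed in: all three lids are caught: each stays below 0.03 rad by itself (an uncaught lid rests at about 0.055), at rest (value of joint each of case_a_lid, case_b_lid, case_c_lid below 0.03 rad and velocity of joint each of case_a_lid, case_b_lid, case_c_lid below 0.05 rad/s); the robot touches nothing.
It fails at once if the dust brush is shifted by more than 30 mm (distance of dust_brush from where it was at the start of the episode above 0.03 m).
It fails at once if the tweezers are shifted by more than 30 mm (distance of tweezers from where it was at the start of the episode above 0.03 m).
It fails at once if the vial is shifted by more than 30 mm (distance of vial_1 from where it was at the start of the episode above 0.03 m).
It fails at once if the glue bottle is shifted by more than 30 mm (distance of glue_bottle from where it was at the start of the episode above 0.03 m).
It also fails if it takes over 48 s, if anything falls off the work surface, if the arm or the gripper's body presses on something with over 40 N, if the wrist force passes 120 N, or if a joint passes its speed limit or range.

## Working session

There is one attempt and no reset: what is moved stays moved. The work goes in short steps, Python scripts to look and compute and a tool call to move; the robot and the scene stay as the last step left them, time stands still between calls to the robot, and variables do not carry over. Pictures are saved under pics/ and viewed, and the job is handed in when it is done.

Besides the shell and the picture viewer there is one more tool, called in YAML: its name, and indented under it one key for each argument. move_arm: Moves the arm, as the interface text tells. Its arguments: {"type":"object","properties":{"steps":{"type":"array"}},"required":["steps"]}

```bash
mkdir -p pics; cat > h.py <<'E'
from bench import env
import numpy as np, cv2
def save(p,n): cv2.imwrite('pics/'+n+'.png',p['color'][:,:,::-1])
def world(p,v): return np.array(p['origin'])+np.array(p['rotation'])@np.array(v)
def px(p,w):
    c=np.array(p['rotation']).T@(np.array(w)-np.array(p['origin']))
    return (p['cx']+p['fx']*c[0]/-c[2], p['cy']-p['fy']*c[1]/-c[2])
E
python3 - <<'E'
from h import *
o=env.get_obs(); print(o['eef_pos'],np.round(o['orientation'],3),env.tips_ahead,o['gripper_width'],o['contact_force'])
for n in ['scene','side']:
    p=env.snapshot(n); save(p,n+'0'); print(n,p['origin'],[k for k in p])
    for t in ['case_a','case_a_knob','dust_brush','tweezers','vial_1','glue_bottle']:
        for m in env.mark_of(p,t):
            w=world(p,m['position']); print(t,round(m['confidence'],2),np.round(w,4),np.round(px(p,w)))
E
```

```text
[0.22937725 0.55374489 0.25543873] [[-0.001  0.383  0.924]
 [-0.002  0.924 -0.383]
 [-1.    -0.002 -0.   ]] 0.025 1.0040571063040464 [ 0.46758501 -0.19628283 -0.20317597]
scene [ 0.03625072 -0.34044105  0.71975189] ['color', 'fx', 'fy', 'cx', 'cy', 'origin', 'rotation', 'shot']
case_a 0.85 [ 0.4892 -0.0905  0.0009] [302. 260.]
case_a 0.76 [ 0.5084 -0.2299 -0.    ] [362. 284.]
case_a 0.59 [ 0.5432  0.219  -0.0031] [213. 194.]
case_a_knob 0.85 [ 0.4515 -0.104   0.0725] [299. 255.]
dust_brush 0.9 [ 0.3753  0.0922 -0.0021] [207. 258.]
dust_brush 0.56 [ 0.4529 -0.102   0.0745] [299. 253.]
tweezers 0.47 [ 0.3689 -0.1506  0.0031] [296. 314.]
vial_1 0.47 [0.6369 0.1135 0.0014] [266. 187.]
glue_bottle 0.6 [ 0.7046 -0.2415  0.001 ] [402. 227.]
side [ 0.55585266 -0.88537997  0.4296356 ] ['color', 'fx', 'fy', 'cx', 'cy', 'origin', 'rotation', 'shot']
case_a 0.96 [ 0.4981 -0.0867 -0.0005] [267. 244.]
case_a 0.73 [ 0.5154 -0.2311 -0.0011] [271. 280.]
case_a_knob 0.94 [ 0.4561 -0.1052  0.0736] [247. 218.]
dust_brush 0.45 [ 0.3831  0.0958 -0.0021] [229. 212.]
tweezers 0.4 [ 0.3735 -0.1413 -0.0014] [208. 256.]
glue_bottle 0.76 [ 0.7031 -0.2483  0.0048] [370. 284.]
```

View pics/scene0.png

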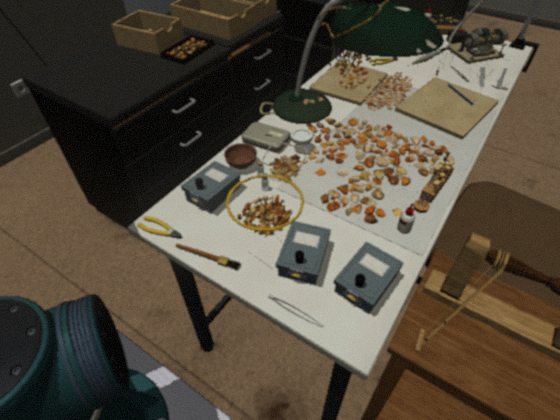

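View pics/side0.png

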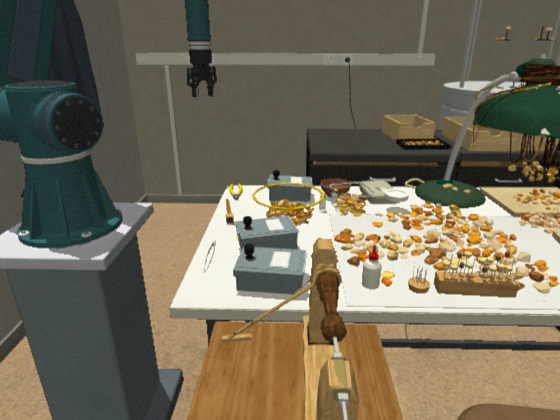

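Scene view: left case knob at about (199,184), middle at (299,257), right at (360,281). Side view: (277,174), (247,221), (250,250). I'll enlarge the views and triangulate the knobs.

```bash
python3 - <<'E'
from h import *
a=env.snapshot('scene'); b=env.snapshot('side')
def crop(p,x,y,w=50,h=37): return cv2.resize(p['color'][y-h:y+h,x-w:x+w,::-1],(390,288),interpolation=cv2.INTER_CUBIC)
top=np.hstack([crop(a,205,185),crop(a,320,265,70,52)]);bot=np.hstack([crop(b,280,180),crop(b,265,250,60,44)])
cv2.imwrite('pics/crop.png',np.vstack([top,bot]))
def blobs(p,pts):
    out=[]
    g=p['color'].max(2)
    for x,y in pts:
        r=9; sub=(g[y-r:y+r+1,x-r:x+r+1]<34).astype(np.uint8)
        n,l,s,c=cv2.connectedComponentsWithStats(sub)
        i=1+np.argmax(s[1:,4]); out.append((c[i]+[x-r,y-r])); print(s[i],out[-1])
    return out
def ray(p,u):
    d=np.array([(u[0]-p['cx'])/p['fx'],-(u[1]-p['cy'])/p['fy'],-1]); d=np.array(p['rotation'])@d
    return np.array(p['origin']),d/np.linalg.norm(d)
A=blobs(a,[(199,184),(299,257),(360,281)]);B=blobs(b,[(277,174),(247,221),(250,250)])
for u,v in zip(A,B):
    o1,d1=ray(a,u);o2,d2=ray(b,v)
    M=np.stack([d1,-d2],1);s=np.linalg.lstsq(M,o2-o1,rcond=None)[0]
    p1=o1+s[0]*d1;p2=o2+s[1]*d2;print(np.round((p1+p2)/2,4),'gap',np.linalg.norm(p1-p2).round(4))
for n,p in (('scene',a),('side',b)):
    for m in env.masks_of(p,'case_a'):
        ys,xs=np.nonzero(m['pixels']);print(n,round(m['confidence'],2),xs.min(),xs.max(),ys.min(),ys.max())
E
```

```text
[ 6  4  7 10 46] [199.06521739 183.2173913 ]
[ 6  3  8 12 80] [299.2  256.85]
[ 5  3  9 12 91] [359.61538462 280.47252747]
[ 5  5  6  9 32] [275.59375 173.625  ]
[ 6  5  7 12 64] [247.140625 222.421875]
[ 4  4  8 14 84] [248.61904762 251.55952381]
[0.503  0.2154 0.0695] gap 0.0027
[ 0.4553 -0.1022  0.061 ] gap 0.0013
[ 0.4725 -0.2317  0.0612] gap 0.0014
scene 0.88 334 402 242 312
scene 0.86 275 329 221 284
scene 0.63 181 239 161 212
side 0.91 267 312 170 201
side 0.81 236 298 216 249
side 0.67 234 306 244 294
```

View pics/crop.png

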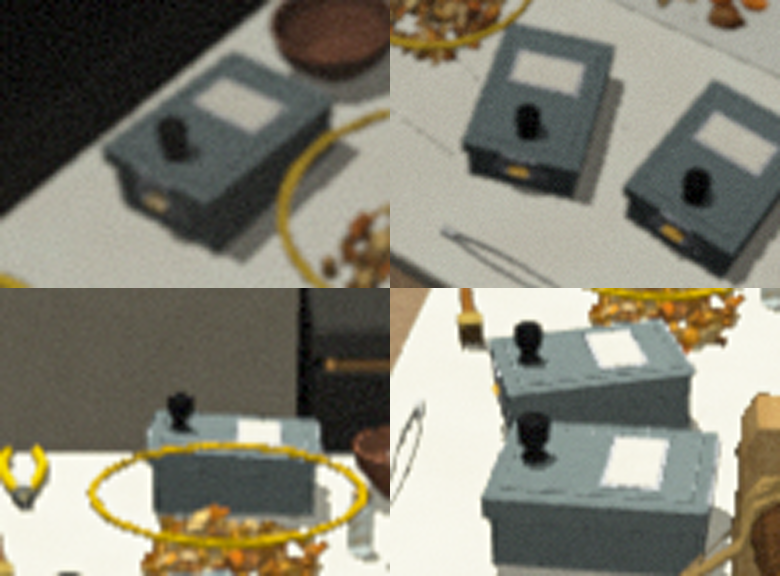

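Positions are consistent: knob centres are about 61–70 mm high against an expected 68. Cases sit at y +0.22, −0.09 and −0.23. Next I go above the left knob with the jaws turned along world y.

move_arm:
  steps:
    - [[27.4,-33.8,-5],[0,0,0.39],-1]
    - [[27.4,-33.8,-5],[0,0,0.39],-1]
    - [[27.4,-33.8,-5],[0,0,0.39],-1]
    - [[27.4,-33.8,-5],[0,0,0.39],-1]
    - [[27.4,-33.8,-5],[0,0,0.39],-1]
    - [[27.4,-33.8,-5],[0,0,0.39],-1]
    - [[27.4,-33.8,-5],[0,0,0.39],-1]
    - [[27.4,-33.8,-5],[0,0,0.39],-1]
    - [[27.4,-33.8,-5],[0,0,0.39],-1]
    - [[27.4,-33.8,-5],[0,0,0.39],-1]
    - [[27.4,-33.8,-5],[0,0,0.39],-1]
    - [[27.4,-33.8,-5],[0,0,0.39],-1]
    - [[27.4,-33.8,-5],[0,0,0.39],-1]
    - [[27.4,-33.8,-5],[0,0,0.39],-1]
    - [[27.4,-33.8,-5],[0,0,0.39],-1]

```text
clock: 2.15
eef_pos: [0.5028, 0.2172, 0.2064]
orientation: [[-0.0, 0.002, 1.0], [0.0, 1.0, -0.002], [-1.0, 0.0, -0.0]]
contact_force: [-0.3, -0.0, 0.2]
gripper_width: 1.001
```

```bash
cat > w.py <<'E'
import sys
from h import *
o=env.get_obs(); print(round(o['clock'],2),o['eef_pos'].round(4),np.round(o['orientation'],3).tolist(),np.round(o['contact_force'],1))
p=env.snapshot('wrist'); save(p,sys.argv[1])
for t in ['case_a_knob','case_a']:
    for m in env.mark_of(p,t):
        w=world(p,m['position']); print(t,round(m['confidence'],2),w.round(4),np.round(px(p,w)))
for m in env.masks_of(p,'case_a_knob'):
    ys,xs=np.nonzero(m['pixels']); print('mask',round(m['confidence'],2),len(xs),xs.min(),xs.max(),ys.min(),ys.max())
z=0.076 if len(sys.argv)<3 else float(sys.argv[2])
# dark blob
g=(p['color'].max(2)<38).astype(np.uint8); n,l,s,c=cv2.connectedComponentsWithStats(g)
for i in range(1,n):
    if s[i,4]>150:
        d=np.array(p['rotation'])@np.array([(c[i][0]-p['cx'])/p['fx'],-(c[i][1]-p['cy'])/p['fy'],-1])
        w=p['origin']+d*(z-p['origin'][2])/d[2]; print('blob',s[i],c[i].round(1),w.round(4))
print('cam',np.round(p['origin'],3))
E
python3 w.py w1
```

```text
2.15 [0.5028 0.2172 0.2064] [[-0.0, 0.002, 1.0], [0.0, 1.0, -0.002], [-1.0, 0.0, -0.0]] [-0.3 -0.   0.2]
case_a 0.7 [0.5453 0.2126 0.0012] [272. 234.]
mask 0.83 352 0 15 210 249
blob [128   0 106  15 385] [157.9   9.5] [0.3588 0.1372 0.076 ]
blob [ 53  65  36  29 592] [70.9 79.1] [0.4026 0.0706 0.076 ]
blob [   0  173   35   73 1206] [ 12.2 212.6] [0.5012 0.007  0.076 ]
blob [    0   188   560   232 64568] [338.6 341. ] [0.6205 0.2726 0.076 ]
blob [263 198  25  30 551] [275.  212.8] [0.5018 0.2162 0.076 ]
blob [252 323  71  23 360] [286.4 329.2] [0.6083 0.2259 0.076 ]
cam [0.436 0.218 0.324]
```

View pics/w1.png

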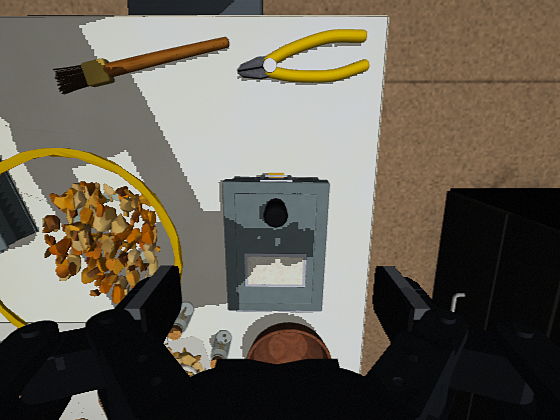

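The left knob top is at pixel (275,215), about (0.504, 0.2165), so I'm within 1 mm. Descending to TCP z 0.086 and closing.

move_arm:
  steps:
    - [[0.1,-0.1,-4],[0,0,0],-1]
    - [[0.1,-0.1,-8],[0,0,0],-1]
    - [[0.1,-0.1,-11],[0,0,0],-1]
    - [[0.1,-0.1,-12],[0,0,0],-1]
    - [[0.1,-0.1,-12],[0,0,0],-1]
    - [[0.1,-0.1,-12],[0,0,0],0]
    - [[0.1,-0.1,-12],[0,0,0],0.4]
    - [[0.1,-0.1,-12],[0,0,0],1]
    - [[0.1,-0.1,-12],[0,0,0],1]
    - [[0.1,-0.1,-12],[0,0,0],1]
    - [[0.1,-0.1,-12],[0,0,0],1]
    - [[0.1,-0.1,-12],[0,0,0],1]
    - [[0.1,-0.1,-12],[0,0,0],1]

```text
clock: 3.43
eef_pos: [0.5053, 0.2159, 0.0873]
orientation: [[0.002, 0.003, 1.0], [0.001, 1.0, -0.003], [-1.0, 0.001, 0.002]]
contact_force: [-1.1, 2.6, 6.6]
gripper_width: 0.198
```

```bash
python3 w.py w2; python3 -c "
from h import *
print(env.tips_ahead); p=env.snapshot('side'); save(p,'s2')
cv2.imwrite('pics/s2c.png',cv2.resize(p['color'][130:210,220:330,::-1],(770,560),interpolation=cv2.INTER_CUBIC))"
```

```text
3.43 [0.5053 0.2159 0.0873] [[0.002, 0.003, 1.0], [0.001, 1.0, -0.003], [-1.0, 0.001, 0.002]] [-1.1  2.6  6.6]
case_a 0.64 [5.454e-01 2.149e-01 4.000e-04] [275. 285.]
blob [  0   0 154  53 767] [62.4 23.7] [0.4027 0.1404 0.076 ]
blob [215  33  49  11 156] [239.8  39.9] [0.4081 0.2033 0.076 ]
blob [    0   194   560   226 69325] [333.3 343. ] [0.5356 0.2426 0.076 ]
blob [187 201  66  16 433] [223.3 208.3] [0.4706 0.1944 0.076 ]
blob [306 203  62  15 382] [333.7 210.1] [0.4716 0.24   0.076 ]
cam [0.438 0.216 0.205]
0.025
```

View pics/w2.png

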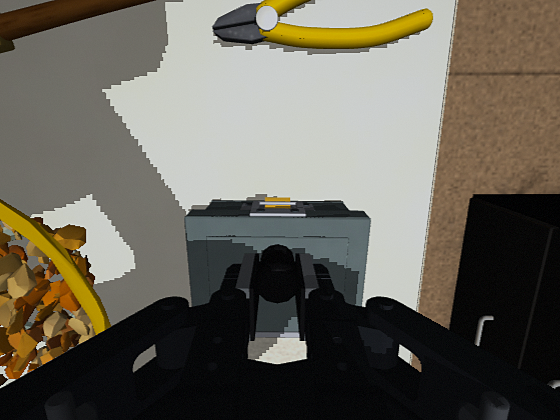

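View pics/s2c.png

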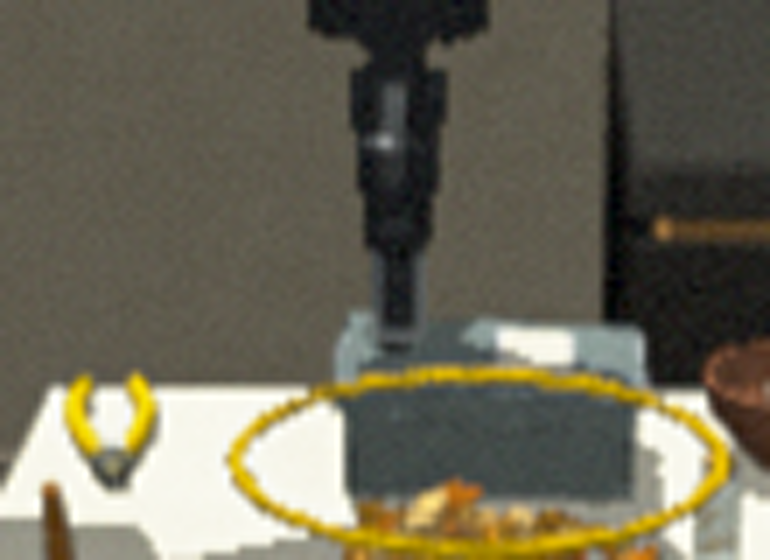

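The grip is on the knob, with 6.6 N upward on the tool from the pads swinging. Tugging gently.

move_arm:
  steps:
    - [[0,0,0.1],[0,0,0],1]
    - [[0,0,0.2],[0,0,0],1]
    - [[0,0,0.2],[0,0,0],1]
    - [[0,0,0.2],[0,0,0],1]

```text
clock: 4.02
eef_pos: [0.5056, 0.2158, 0.0885]
orientation: [[0.002, 0.003, 1.0], [0.001, 1.0, -0.003], [-1.0, 0.001, 0.002]]
contact_force: [2.8, 4.7, -2.1]
gripper_width: 0.198
```

move_arm:
  steps:
    - [[0,0,0.1],[0,0,0],1]
    - [[0,0,0.2],[0,0,0],1]
    - [[0,0,0.2],[0,0,0],1]

```text
clock: 4.27
eef_pos: [0.5061, 0.2158, 0.0905]
orientation: [[0.003, 0.003, 1.0], [0.001, 1.0, -0.003], [-1.0, 0.001, 0.003]]
contact_force: [4.0, 5.1, -2.6]
gripper_width: 0.199
```

move_arm:
  steps:
    - [[0,0,0.1],[0,0,0],1]
    - [[0,0,0.2],[0,0,0],1]
    - [[0,0,0.2],[0,0,0],1]

```text
clock: 4.52
eef_pos: [0.5067, 0.2158, 0.0925]
orientation: [[0.004, 0.003, 1.0], [0.001, 1.0, -0.003], [-1.0, 0.001, 0.004]]
contact_force: [6.3, 4.5, -4.7]
gripper_width: 0.201
```

```bash
python3 -c "
from h import *
p=env.snapshot('side')
cv2.imwrite('pics/s3c.png',cv2.resize(p['color'][130:210,220:330,::-1],(770,560),interpolation=cv2.INTER_CUBIC))"
```

```text
(no output)
```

View pics/s3c.png

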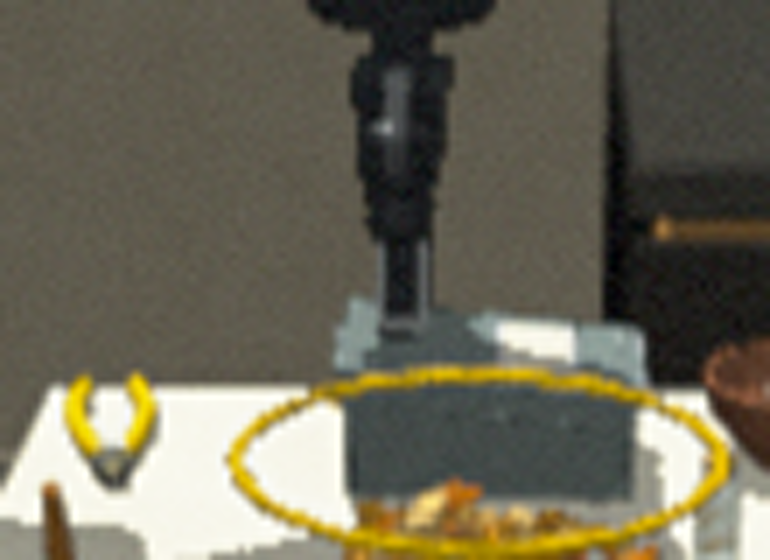

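The front of the left lid has visibly risen (top-left corner of the crop from row 312 to about 300), and the pull is only a few newtons. This is the loose lid. I'm lifting a bit further along the hinge arc to pass 0.10 rad clearly.

move_arm:
  steps:
    - [[0.1,0,0.2],[0,0.03,0],1]
    - [[0.15,0,0.4],[0,0.06,0],1]
    - [[0.2,0,0.6],[0,0.09,0],1]
    - [[0.2,0,0.6],[0,0.09,0],1]
    - [[0.2,0,0.6],[0,0.09,0],1]

```text
clock: 4.98
eef_pos: [0.51, 0.2158, 0.0984]
orientation: [[-0.084, 0.003, 0.996], [0.001, 1.0, -0.003], [-0.996, 0.001, -0.084]]
contact_force: [7.0, 3.4, -4.4]
gripper_width: 0.207
```

```bash
python3 -c "
from h import *
p=env.snapshot('side')
cv2.imwrite('pics/s4c.png',cv2.resize(p['color'][130:210,220:330,::-1],(770,560),interpolation=cv2.INTER_CUBIC))"
```

```text
(no output)
```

View pics/s4c.png

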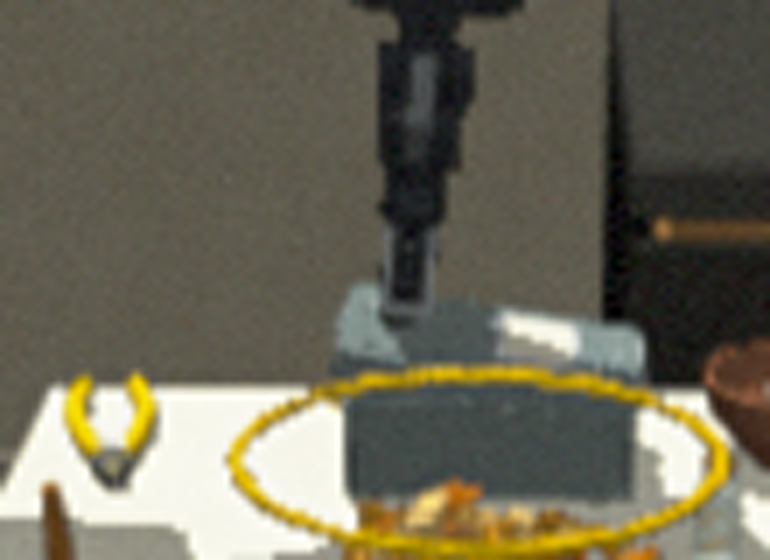

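The lid is lifted well clear, about 0.15 rad. I keep the grip, go back down along the arc, then press.

move_arm:
  steps:
    - [[-0.1,0,-0.3],[0,-0.03,0],1]
    - [[-0.15,0,-0.6],[0,-0.07,0],1]
    - [[-0.2,0,-0.9],[0,-0.09,0],1]
    - [[-0.2,0,-1.2],[0,-0.09,0],1]
    - [[-0.2,0,-1.5],[0,-0.1,0],1]
    - [[-0.2,0,-1.7],[0,-0.1,0],1]
    - [[-0.2,0,-1.7],[0,-0.1,0],1]

```text
clock: 5.62
eef_pos: [0.5039, 0.2158, 0.0819]
orientation: [[0.009, 0.003, 1.0], [0.001, 1.0, -0.003], [-1.0, 0.001, 0.009]]
contact_force: [-2.4, 4.7, 8.4]
gripper_width: 0.202
```

move_arm:
  steps:
    - [[0,0,-0.1],[0,0,0],1]
    - [[0,0,-0.2],[0,0,0],1]
    - [[0,0,-0.2],[0,0,0],1]

```text
clock: 5.87
eef_pos: [0.5039, 0.2159, 0.0814]
orientation: [[0.009, 0.003, 1.0], [0.001, 1.0, -0.003], [-1.0, 0.001, 0.009]]
contact_force: [-8.2, 4.0, 24.3]
gripper_width: 0.203
```

It is bottomed out now at 24 N, so it is probably past the bolt. I'll check with a light tug before letting go.

move_arm:
  steps:
    - [[0,0,0.1],[0,0,0],1]
    - [[0,0,0.3],[0,0,0],1]
    - [[0,0,0.5],[0,0,0],1]
    - [[0,0,0.6],[0,0,0],1]
    - [[0,0,0.6],[0,0,0],1]

```text
clock: 6.28
eef_pos: [0.5044, 0.2158, 0.0844]
orientation: [[0.01, 0.003, 1.0], [0.001, 1.0, -0.003], [-1.0, 0.001, 0.01]]
contact_force: [2.5, 5.2, -9.3]
gripper_width: 0.199
```

move_arm:
  steps:
    - [[0,0,0.1],[0,0,0],1]
    - [[0,0,0.2],[0,0,0],1]
    - [[0,0,0.2],[0,0,0],1]

```text
clock: 6.53
eef_pos: [0.5044, 0.2157, 0.085]
orientation: [[0.009, 0.003, 1.0], [0.001, 1.0, -0.003], [-1.0, 0.001, 0.009]]
contact_force: [6.2, 7.4, -23.0]
gripper_width: 0.198
```

```bash
python3 -c "
from h import *
p=env.snapshot('side')
cv2.imwrite('pics/s5c.png',cv2.resize(p['color'][130:210,220:330,::-1],(770,560),interpolation=cv2.INTER_CUBIC))"
```

```text
(no output)
```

View pics/s5c.png

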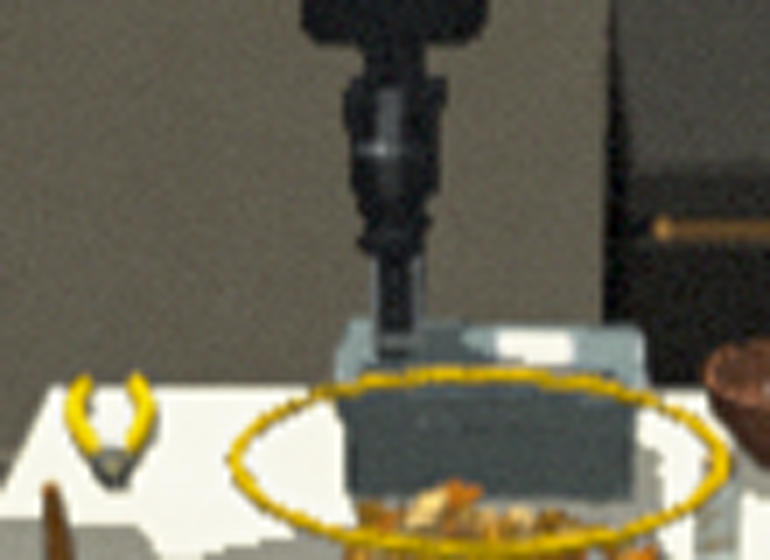

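The left lid is caught: it stops hard at 23 N after about 3 mm, and the picture shows it level. I release it and move above the middle knob.

move_arm:
  steps:
    - [[0,0,-0.4],[0,0,0],1]
    - [[0,0,-0.4],[0,0,0],0.2]
    - [[0,0,-0.2],[0,0,0],-1]
    - [[0,0,0],[0,0,0],-1]
    - [[0,0,0],[0,0,0],-1]
    - [[0,0,2],[0,0,0],-1]
    - [[0,0,6],[0,0,0],-1]
    - [[0,0,10],[0,0,0],-1]
    - [[-4.9,-31.8,12],[0,0,0],-1]
    - [[-4.9,-31.8,12],[0,0,0],-1]
    - [[-4.9,-31.8,12],[0,0,0],-1]
    - [[-4.9,-31.8,12],[0,0,0],-1]
    - [[-4.9,-31.8,12],[0,0,0],-1]
    - [[-4.9,-31.8,12],[0,0,0],-1]
    - [[-4.9,-31.8,12],[0,0,0],-1]
    - [[-4.9,-31.8,12],[0,0,0],-1]
    - [[-4.9,-31.8,12],[0,0,0],-1]
    - [[-4.9,-31.8,12],[0,0,0],-1]
    - [[-4.9,-31.8,12],[0,0,0],-1]

```text
clock: 8.17
eef_pos: [0.4553, -0.1025, 0.2074]
orientation: [[0.01, 0.004, 1.0], [0.0, 1.0, -0.004], [-1.0, 0.0, 0.01]]
contact_force: [0.0, -0.2, 0.2]
gripper_width: 0.999
```

```bash
python3 w.py w3;  python3 -c "
from h import *
p=env.snapshot('side')
cv2.imwrite('pics/s6c.png',cv2.resize(p['color'][130:210,220:330,::-1],(770,560),interpolation=cv2.INTER_CUBIC))"
```

```text
8.17 [ 0.4553 -0.1025  0.2074] [[0.01, 0.004, 1.0], [0.0, 1.0, -0.004], [-1.0, 0.0, 0.01]] [ 0.  -0.2  0.2]
case_a_knob 0.7 [ 0.4573 -0.1025  0.0713] [276. 213.]
case_a_knob 0.17 [ 0.3767 -0.14   -0.002 ] [237. 112.]
case_a 0.94 [ 0.5119 -0.2372  0.0019] [150. 245.]
case_a 0.85 [ 0.4934 -0.088   0.0055] [290. 229.]
mask 0.78 13164 221 349 164 315
blob [ 248    0  132   44 2187] [311.2  19.3] [ 0.319 -0.078  0.076]
blob [399 116  35  27 615] [416.1 128.7] [0.3914 0.0019 0.076 ]
blob [  0 143  58  14 555] [ 30.5 150.3] [ 0.406  -0.2884  0.076 ]
blob [ 85 190  44   8 172] [110.4 193.4] [ 0.4396 -0.2328  0.076 ]
blob [266 195  24  27 508] [277.3 208.1] [ 0.4521 -0.1016  0.076 ]
blob [151 196  42 131 991] [185.5 248.5] [ 0.4862 -0.1775  0.076 ]
blob [109 214  34  29 664] [125.2 227.9] [ 0.4681 -0.2249  0.076 ]
blob [    0   219   560   201 49620] [289.5 364.4] [ 0.6013 -0.0909  0.076 ]
cam [ 0.387 -0.102  0.324]
```

View pics/w3.png

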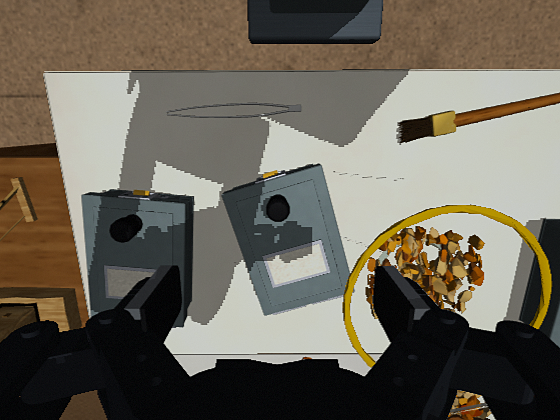

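View pics/s6c.png

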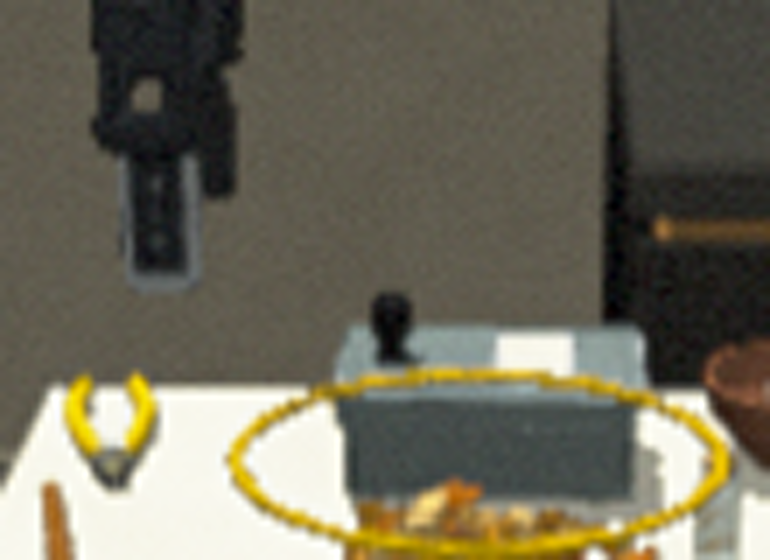

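The left lid stays shut after release. The middle knob top is at pixel (278,210), about (0.454, −0.101). I descend and grip.

move_arm:
  steps:
    - [[-0.1,0.1,-4],[0,0,0],-1]
    - [[-0.1,0.1,-8],[0,0,0],-1]
    - [[-0.1,0.1,-11],[0,0,0],-1]
    - [[-0.1,0.1,-12.3],[0,0,0],-1]
    - [[-0.1,0.1,-12.3],[0,0,0],-1]
    - [[-0.1,0.1,-12.3],[0,0,0],0]
    - [[-0.1,0.1,-12.3],[0,0,0],0.4]
    - [[-0.1,0.1,-12.3],[0,0,0],1]
    - [[-0.1,0.1,-12.3],[0,0,0],1]
    - [[-0.1,0.1,-12.3],[0,0,0],1]
    - [[-0.1,0.1,-12.3],[0,0,0],1]
    - [[-0.1,0.1,-12.3],[0,0,0],1]

```text
clock: 9.42
eef_pos: [0.4553, -0.102, 0.0853]
orientation: [[0.012, 0.003, 1.0], [-0.001, 1.0, -0.003], [-1.0, -0.001, 0.012]]
contact_force: [-1.1, 0.2, 7.8]
gripper_width: 0.198
```

move_arm:
  steps:
    - [[0,0,0.1],[0,0,0],1]
    - [[0,0,0.2],[0,0,0],1]
    - [[0,0,0.3],[0,0,0],1]
    - [[0,0,0.4],[0,0,0],1]
    - [[0,0,0.5],[0,0,0],1]
    - [[0,0,0.5],[0,0,0],1]
    - [[0,0,0.5],[0,0,0],1]

```text
clock: 10.0
eef_pos: [0.4557, -0.1018, 0.0882]
orientation: [[0.012, 0.003, 1.0], [-0.0, 1.0, -0.003], [-1.0, -0.0, 0.012]]
contact_force: [7.5, 1.5, -20.5]
gripper_width: 0.196
```

The middle lid stopped hard at 20 N after about 2–3 mm, so it is caught and tugged. Next is the right knob.

move_arm:
  steps:
    - [[0,0,-0.4],[0,0,0],1]
    - [[0,0,-0.4],[0,0,0],0.2]
    - [[0,0,-0.2],[0,0,0],-1]
    - [[0,0,0],[0,0,0],-1]
    - [[0,0,0],[0,0,0],-1]
    - [[0,0,2],[0,0,0],-1]
    - [[0,0,6],[0,0,0],-1]
    - [[0,0,10],[0,0,0],-1]
    - [[1.7,-13,12],[0,0,0],-1]
    - [[1.7,-13,12],[0,0,0],-1]
    - [[1.7,-13,12],[0,0,0],-1]
    - [[1.7,-13,12],[0,0,0],-1]
    - [[1.7,-13,12],[0,0,0],-1]
    - [[1.7,-13,12],[0,0,0],-1]

```text
clock: 11.17
eef_pos: [0.4709, -0.2314, 0.209]
orientation: [[0.009, 0.004, 1.0], [0.001, 1.0, -0.004], [-1.0, 0.001, 0.009]]
contact_force: [-0.3, -0.1, -0.7]
gripper_width: 1.002
```

```bash
python3 w.py w4
```

```text
11.17 [ 0.4709 -0.2314  0.209 ] [[0.009, 0.004, 1.0], [0.001, 1.0, -0.004], [-1.0, 0.001, 0.009]] [-0.3 -0.1 -0.7]
case_a_knob 0.64 [ 0.4556 -0.1015  0.0724] [438. 191.]
case_a 0.79 [ 0.5162 -0.2379  0.0028] [270. 235.]
case_a 0.77 [ 0.4965 -0.0873  0.0007] [414. 216.]
mask 0.67 13507 365 490 145 292
blob [295   0 133  38 777] [352.5  33.4] [ 0.3428 -0.1777  0.076 ]
blob [319   0  96   7 614] [364.3   2.8] [ 0.3242 -0.1708  0.076 ]
blob [536 101  24  24 415] [548.3 111.9] [ 0.3954 -0.0297  0.076 ]
blob [362 164  42 102 669] [376.4 207.6] [ 0.4679 -0.151   0.076 ]
blob [417 176  34  26 668] [433.9 187.8] [ 0.4521 -0.107   0.076 ]
blob [266 196  24  28 497] [277.4 209.6] [ 0.4692 -0.2304  0.076 ]
blob [    0   266   560   154 47034] [278.5 368.7] [ 0.6228 -0.23    0.076 ]
cam [ 0.403 -0.231  0.326]
```

View pics/w4.png

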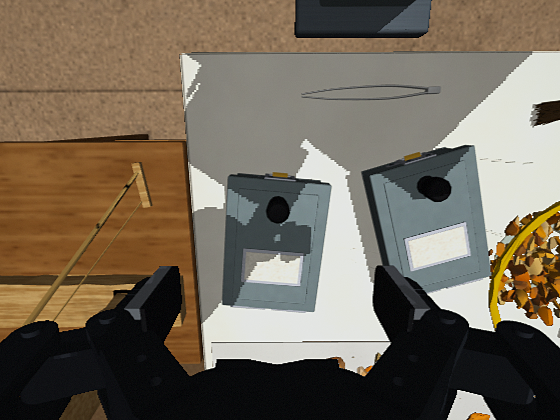

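The right knob top is at pixel (278,211), in the same place as the middle one was, so the offset is within 1 mm. Same descent.

move_arm:
  steps:
    - [[0,0.1,-4],[0,0,0],-1]
    - [[0,0.1,-8],[0,0,0],-1]
    - [[0,0.1,-11],[0,0,0],-1]
    - [[0,0.1,-12.4],[0,0,0],-1]
    - [[0,0.1,-12.4],[0,0,0],-1]
    - [[0,0.1,-12.4],[0,0,0],0]
    - [[0,0.1,-12.4],[0,0,0],0.4]
    - [[0,0.1,-12.4],[0,0,0],1]
    - [[0,0.1,-12.4],[0,0,0],1]
    - [[0,0.1,-12.4],[0,0,0],1]
    - [[0,0.1,-12.4],[0,0,0],1]
    - [[0,0.1,-12.4],[0,0,0],1]

```text
clock: 12.37
eef_pos: [0.4722, -0.231, 0.0864]
orientation: [[0.012, 0.003, 1.0], [-0.001, 1.0, -0.003], [-1.0, -0.001, 0.012]]
contact_force: [-1.0, 1.0, 7.2]
gripper_width: 0.202
```

move_arm:
  steps:
    - [[0,0,0.1],[0,0,0],1]
    - [[0,0,0.2],[0,0,0],1]
    - [[0,0,0.3],[0,0,0],1]
    - [[0,0,0.4],[0,0,0],1]
    - [[0,0,0.5],[0,0,0],1]
    - [[0,0,0.5],[0,0,0],1]
    - [[0,0,0.5],[0,0,0],1]

```text
clock: 12.95
eef_pos: [0.4727, -0.231, 0.0892]
orientation: [[0.011, 0.003, 1.0], [-0.0, 1.0, -0.003], [-1.0, -0.0, 0.011]]
contact_force: [8.7, -1.1, -16.4]
gripper_width: 0.197
```

move_arm:
  steps:
    - [[0,0,0.1],[0,0,0],1]
    - [[0,0,0.1],[0,0,0],1]
    - [[0,0,0.1],[0,0,0],1]

```text
clock: 13.2
eef_pos: [0.4727, -0.231, 0.0895]
orientation: [[0.011, 0.003, 1.0], [-0.0, 1.0, -0.003], [-1.0, -0.0, 0.011]]
contact_force: [10.4, -2.2, -24.9]
gripper_width: 0.195
```

move_arm:
  steps:
    - [[0,0,-0.5],[0,0,0],1]
    - [[0,0,-0.5],[0,0,0],0.2]
    - [[0,0,-0.3],[0,0,0],-1]
    - [[0,0,0],[0,0,0],-1]
    - [[0,0,0],[0,0,0],-1]
    - [[0,0,2],[0,0,0],-1]
    - [[0,0,6],[0,0,0],-1]
    - [[0,0,10],[0,0,0],-1]
    - [[0,0,14],[0,0,0],-1]
    - [[0,0,16],[0,0,0],-1]
    - [[0,0,16],[0,0,0],-1]
    - [[0,0,16],[0,0,0],-1]
    - [[0,0,16],[0,0,0],-1]

```text
clock: 14.28
eef_pos: [0.4709, -0.2303, 0.2506]
orientation: [[0.009, 0.003, 1.0], [0.001, 1.0, -0.003], [-1.0, 0.001, 0.009]]
contact_force: [-0.0, 0.6, 0.2]
gripper_width: 1.002
```

```bash
python3 -c "
from h import *
p=env.snapshot('side');q=env.snapshot('scene')
f=lambda p,x0,x1,y0,y1:cv2.resize(p['color'][y0:y1,x0:x1,::-1],(780,290),interpolation=cv2.INTER_CUBIC)
cv2.imwrite('pics/end.png',np.vstack([cv2.resize(p['color'][160:300,200:390,::-1],(400,295),interpolation=3),cv2.resize(q['color'][150:320,150:420,::-1],(400,252),interpolation=3)]))
o=env.get_obs();print(o['clock'],o['contact_force'])"
```

```text
14.3833 [-0.53489446  0.24194192  0.3834763 ]
```

View pics/end.png

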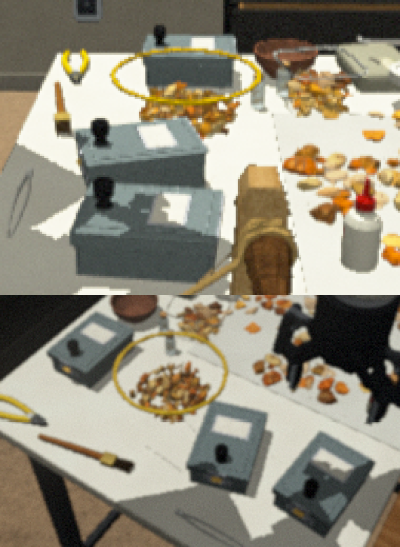

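All three lids look flat and shut, the gripper is clear, and the bystanders haven't moved. Handing in.

```bash
python3 -c "
from h import *
print(env.sign_off())"
```

```text
the job is handed in; nothing more can be done
None
```

I tugged the lids from left to right. The left lid was the loose one, and all three are now caught. The job was handed in at about 14.4 s of the 48 s allowed; sign-off gives no verdict.

- **Left:** the lid lifted freely at about 3–5 N, to roughly 0.15 rad judging by the arm travel and the side picture. I pressed it down until it bottomed out at 24 N. A second tug stopped hard at 23 N after about 3 mm of tool travel. It still looked flat after I let go.
- **Middle and right:** both stopped hard, at 20 N and 25 N, after about 3 mm of tool travel. Part of that travel is the arm flexing, because the lid itself only gives 2 mm.
- **Last check:** both pictures show three flat lids. The brush, tweezers, vial and glue bottle look unmoved by eye; I did not measure their shift. The gripper was well clear, with the wrist force near zero.

None of the checks failed or disagreed. I could only estimate the lid angles from the arm travel, the force and the pictures, since they can't be read directly.

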